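Load the long cell and shut the spectrophotometer's cell drawer

ROBOT

A 6-joint arm with a two-finger parallel gripper is mounted at the origin on the work surface. World frame = base frame: x ahead of the robot, y to its left, z up, the work surface at z = 0. Lengths are in m, angles in rad, forces in N, time in s.
With the tool pointing down it reaches from about 0.4 to 0.825 m from the base axis. Payload 7 kg.
Tool frame: the origin (TCP) lies midway between the tips of the shut fingers; the grasp point (between the pads) lies 19 mm behind it; y points along the fingers, z is the direction in which the jaws open and shut, and the axes are right-handed (so a half turn about y gives the same grasp; the last joint's range is limited). The gripper opens to 88 mm and grips with 3 to 60 N. Pads are 19 mm wide; open, the fingers measure 130 mm over their backs; the gripper's body (78 mm by 193 mm) begins 47 mm behind the grasp point.
Start: joints at [1.551, 0.359, 0.012, 0, -1.224, -0.288], TCP at [0.205, 0.643, 0.227] pointing down, gripper open.
Joint ranges: [-3.07, 3.07], [-1.43, 2.12], [-1.02, 1.25], [-3.03, 1.67], [-3.05, -0], [-3.03, 3.03]. Speed limits (rad/s): [2.39, 2.39, 3.01, 3.14, 3.14, 3.14].

INTERFACE

Orientations are given as a unit quaternion [x, y, z, w].
In Python, from station import telemetry, cams, ticket gives the robot as it stands.
- The arm moves only by the tool servo_tool, never from a script. Its argument "series" is a list of rows, each an object of numbers: "wx", "wy", "wz": the turn, a rotation vector about the world's x, y, z as a fraction of full scale; "x", "y", "z": the shift along the world's x, y, z as a fraction of full scale; "hand": the opening, from -1 (shut) to 1 (fully open). A call has 1 to 10 rows; each row shifts and turns the pose as measured when the row begins; what a row does not reach is not made up. Full scale, the value 1, is 0.1 m for a shift and pi rad for a turn. A row lasts 1/8 s, in which the tool goes at most 62.5 mm and 10.7 degrees, less where a joint would pass 70% of its speed; a pose out of reach is approached as far as the arm can. A call with a number of a shift or a turn outside -1 to 1 is refused whole. A call with a gripper value outside its range is refused whole. The fingers move at their own pace and stop on an object; "grip_force" is the grip in N (left out, the last holds). Time passes only in rows, so rows that do not move let the fingers close. It gives the time, the measured TCP pose, the force and the opening at its end, in the units of the state.
- telemetry.sense(): the state, without advancing time (a new reading comes with each control period).
- cams.capture(name): name is "scene" or "top" or "wrist"; returns a dict with "img" (420x560x3 uint8, red, green, blue), "fx", "fy", "cx", "cy" (pixels), "R" (3x3) and "t" (3): a world point X has camera coordinates R X + t. Camera axes: x right, y down, z forward; pixel columns grow to the right and rows downward; lengths in m; the calibration is good to about 2 mm. A picture is of the moment at which its call begins. There is no depth.
- ticket.sign_off(): hands the job in, once; it reports no verdict.
The state is a dict: "time_s": time; "q": joint angles; "joint_vel": joint speeds; "effort": joint torques, N m; "tcp_pos": TCP position; "tcp_rot": TCP orientation; "contact_force": force on the tool from outside, world axes, zero at the start; "moment": the same for the moment, N m; "opening": opening from 0.0 (shut) to 1.0 (fully open).
Only numpy, scipy, OpenCV 4.12 (cv2) and the standard library are available. Lean on these libraries where they do the work, as an engineer would, in place of code of your own. Each camera call takes 0.05 s, during which the arm holds its last target.

TASK

The spectrophotometer's cell drawer stands open with the reference cell clipped in its rear lane. Pick up the matching long cell from the bench (not the short one), lay it with its neck up in the empty front lane, setting it down rather than dropping it, then push the drawer fully home, without slamming it, until its catch has drawn it in and holds it. Leave the other things on the bench where they are.

Things in the scene. Friction and masses are not known exactly. Their poses are not given: they have to be found in the camera images.
- spectro: Fixed cream instrument, 450 x 380 mm. Origin: on the bench under the middle of its bay's front edge; x points into it (the way the drawer goes home), y left, z up. Bay: low deck 280 mm wide (y +-140), 215 mm deep, top 74 mm above the bench; a 190 mm high housing stands behind it and a console with sloped screen at its right (y -142 to -312 mm, 85 mm high at the front, rising to 205).
- cell_drawer (a joint): Drawer opening in m along spectro's x: 0 = fully home against a rigid stop, 0.18 = fully out. Drawer 1.1 kg, friction about 1.2 N plus damping of 12 N s/m. A spring roller catch works on the last stretch: from about 21 to 8 mm open it pushes the drawer back out (8 to 10 N of push overcome it); from about 6 mm on it draws the drawer in to the stop and holds it there with about 6 N.
- drawer_handle (a point): Middle of the drawer's handle: a steel bar of 12 mm diameter, 110 mm long along y, its centre 50 mm above the bench and 35 mm in front of the drawer's cream face, on two stems 90 mm apart. The face is 236 mm wide, from 4 to 66 mm above the bench, and ends 14 mm in front of the bay when home. Push on the bar or on the face. Axes as spectro's.
- front_lane (a point): Seat of the long cell, 89 mm behind the face's outer side: middle of the lane at the height of its rest pads (12 mm above the bench, 4 mm above the tray floor); a seated cell's origin is here, either way round. The lane runs along y (axes as spectro's). Only the end frames are held, by saddles 36 to 58 mm either side of the middle; between these the tray is clear for fingers under the tube.
- lane_stop (a point): Top inner edge of the front lane's left (+y) end stop, 26 mm above the bench; the right one stands opposite, 58 mm beyond the lane's middle. Each saddle has two upright aluminium cheeks, 41 mm apart, with flared tops 37 mm above the bench. The rear lane, 85 mm further in, is alike; a reference cell like the long cell is clipped in it. The tray's side walls (y +-107 mm) are 30 mm high.
- sample_cell: Clear glass tube of 26 mm diameter lying between two square white end frames (34 x 34 mm, 12 mm thick), 104 mm long over all; a stoppered neck, 15 mm wide, stands up at its middle (top 45 mm above the underside). Empty, about 130 g. Origin: centre of the underside, tube axis 17 mm above it; y along the tube, z up. It starts on the bench, to the left or the right of the drawer.
- short_cell: Clear glass tube of 26 mm diameter lying between two square white end frames (34 x 34 mm, 12 mm thick), 64 mm long over all; a stoppered neck, 15 mm wide, stands up at its middle (top 45 mm above the underside). Empty, about 80 g. Origin: centre of the underside, tube axis 17 mm above it; y along the tube, z up. A bystander, on the bench on the other side from the long cell.
- reagent_bottle: Bystander: white plastic bottle with black cap, 72 mm diameter, 165 mm high. Origin: centre of the underside, z up.
- sample_jar: Bystander: amber glass jar with white cap, 48 mm diameter, 75 mm high. Origin: centre of the underside, z up.
- beaker: Bystander: glass beaker, 68 mm diameter, 90 mm high. Origin: centre of the underside, z up.
- spatula: Bystander: steel spatula, 170 mm long, lying on the bench along its own x. Origin: its middle, underside.
Things that resemble listed ones, but are neither listed nor needed, are in the scene too. Leave any pink look-alike of the sample_cell alone.

How it is judged:
On the way, in this order (a step that is already met when the one before it is completed fails the run):
1. the long cell lies in the front lane, neck up, while the drawer is still open by more than 40 mm (x of sample_cell in the frame of front_lane between -0.007 and 0.007 m and y of sample_cell in the frame of front_lane between -0.01 and 0.01 m and z of sample_cell in the frame of front_lane between -0.004 and 0.004 m and angle between sample_cell's own z axis and vertical below 0.15 rad and angle between the y axis of sample_cell and the y axis of front_lane, either way round below 0.15 rad and value of joint cell_drawer above 0.04 m), for 0.2 s.
2. the drawer is fully home (open by less than 3 mm) (value of joint cell_drawer below 0.003 m), for 0.3 s.
At the end, for the whole second after the job is handed in: The drawer stays less than 3 mm open, held by its catch; the long cell lies at rest in the front lane, within 7 mm across, 10 mm along and 4 mm in height of its seat, neck up and in line with the lane within 0.15 rad (value of joint cell_drawer below 0.003 m and x of sample_cell in the frame of front_lane between -0.007 and 0.007 m and y of sample_cell in the frame of front_lane between -0.01 and 0.01 m and z of sample_cell in the frame of front_lane between -0.004 and 0.004 m and angle between sample_cell's own z axis and vertical below 0.15 rad and angle between the y axis of sample_cell and the y axis of front_lane, either way round below 0.15 rad and linear speed of sample_cell below 0.02 m/s); the robot touches nothing.
It fails at once if the long cell is dropped: it falls free of the fingers faster than 0.6 m/s (a drop of some 20 mm) (linear speed of sample_cell above 0.6 m/s and contact force between the fingers and sample_cell below 0.1 N).
It fails at once if the drawer is slammed: it closes faster than 0.6 m/s (velocity of joint cell_drawer below -0.6 m/s).
It fails at once if another thing on the bench is moved by more than 30 mm or tipped by more than 0.35 rad (distance of any of short_cell, reagent_bottle, sample_jar, beaker, spatula from where it was at the start of the episode above 0.03 m or angle between any of short_cell, reagent_bottle, sample_jar, beaker, spatula's own z axis and vertical above 0.35 rad).
It also fails if it takes over 61 s, if anything falls off the work surface, if the arm or the gripper's body presses on something with over 40 N, if the wrist force passes 120 N, or if a joint passes its speed limit or range.

## Working session

There is one attempt and no reset: what is moved stays moved. The work goes in short steps, Python scripts to look and compute and a tool call to move; the robot and the scene stay as the last step left them, time stands still between calls to the robot, and variables do not carry over. Pictures are saved under pics/ and viewed, and the job is handed in when it is done.

Besides the shell and the picture viewer there is one more tool, called after ">>>" as name([rows], argument=value, ...), one row to a line, values as JSON. servo_tool: Moves the arm, as the interface text tells. Its arguments: {"type":"object","properties":{"series":{"type":"array","items":{"type":"object","properties":{"wx":{"type":"number"},"wy":{"type":"number"},"wz":{"type":"number"},"x":{"type":"number"},"y":{"type":"number"},"z":{"type":"number"},"hand":{"type":"number"}}}},"grip_force":{"type":"number"}},"required":["series"]}

```bash
ls; mkdir -p pics; cat > h.py <<'E'
import numpy as np, cv2, json
from station import telemetry, cams, ticket
def cap(n,tag):
    c=cams.capture(n); cv2.imwrite(f'pics/{tag}.png',c['img'][:,:,::-1])
    np.savez(f'pics/{tag}.npz',**c); return c
def ray(c,u,v,z):
    R=np.array(c['R']);t=np.array(c['t']); o=-R.T@t
    d=R.T@np.array([(u-c['cx'])/c['fx'],(v-c['cy'])/c['fy'],1]); return o+d*(z-o[2])/d[2]
def proj(c,X):
    p=np.array(c['R'])@np.array(X)+np.array(c['t']); return np.array([c['fx']*p[0]/p[2]+c['cx'],c['fy']*p[1]/p[2]+c['cy']])
def crop(tag,x0,y0,x1,y1,s):
    im=cv2.imread(f'pics/{tag}.png')[y0:y1,x0:x1]; im=cv2.resize(im,None,fx=s,fy=s,interpolation=cv2.INTER_CUBIC); cv2.imwrite(f'pics/{tag}_c{x0}_{y0}.png',im)
E
python3 - <<'E'
from h import *
for n in ['scene','top','wrist']: cap(n,n+'0')
print(telemetry.sense())
E
```

```text
pics
{'time_s': 0.15, 'q': array([ 1.55110041e+00,  3.59240726e-01,  1.13069725e-02, -2.60017844e-04,
       -1.22409481e+00, -2.88122112e-01]), 'joint_vel': array([ 0.000559  , -0.00097435,  0.00312042,  0.00154876,  0.00158187,
        0.00047842]), 'effort': array([-1.22412031e-03, -5.83277965e+01,  2.93295443e+01,  7.00137153e+00,
        8.83673842e-03, -1.14018965e-04]), 'tcp_pos': array([0.20440962, 0.64293744, 0.22584145]), 'tcp_rot': array([-0.10840449, -0.69830009,  0.69918671,  0.10845922]), 'contact_force': array([ 0.00859722, -0.56215939,  0.39615818]), 'moment': array([ 0.06660138, -0.01967182,  0.01239896]), 'opening': 0.9975627189993495}
```

View pics/scene0.png

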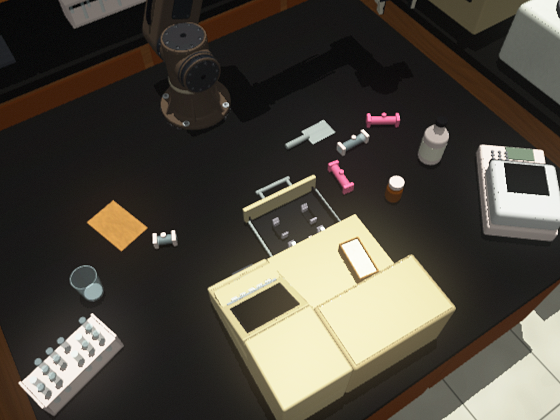

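View pics/top0.png

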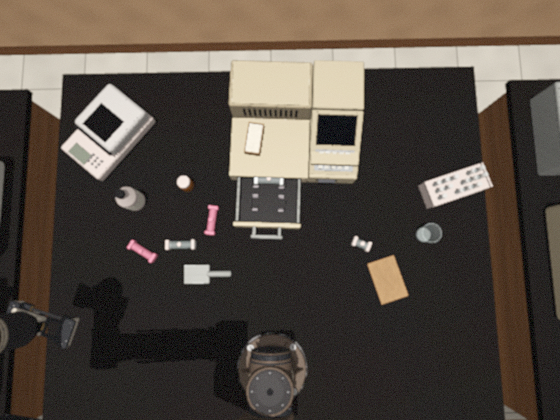

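View pics/wrist0.png

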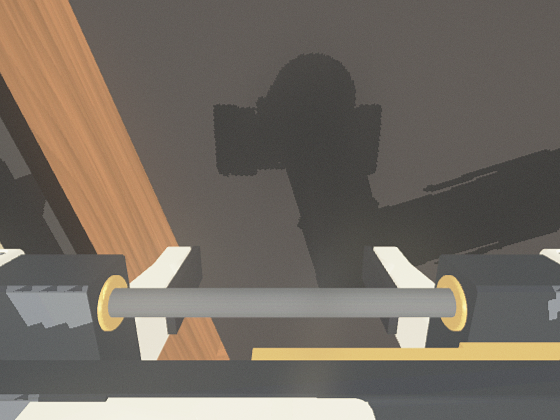

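The top view shows the base at about (272,375) and the long cell at (180,244), with pink look-alikes at (142,251) and (211,220). The short cell is at (361,243), the drawer handle at (266,235), the spatula at (205,273) and the jar at (185,183). I'll enlarge this area.

```bash
python3 - <<'E'
from h import *
crop('top0',120,200,240,290,6)
crop('top0',220,165,320,245,8)
crop('scene0',280,110,400,200,6)
c=np.load('pics/top0.npz')
for n in ('top0','scene0'):
    c=np.load(f'pics/{n}.npz'); print(c['fx'],c['cx'],c['cy'],(-c['R'].T@c['t']),c['R'].round(3))
E
```

```text
418.18997942051595 279.0705122987635 206.8677687867281 [ 0.35438386 -0.04017688  1.53025485] [[-0.018 -1.    -0.006]
 [-0.99   0.018 -0.141]
 [ 0.141  0.003 -0.99 ]]
539.1339587290083 275.2556048969261 214.94555447916852 [ 1.24215845 -0.46782379  1.3148945 ] [[ 0.544  0.839 -0.012]
 [ 0.702 -0.463 -0.541]
 [-0.46   0.286 -0.841]]
```

View pics/top0_c120_200.png

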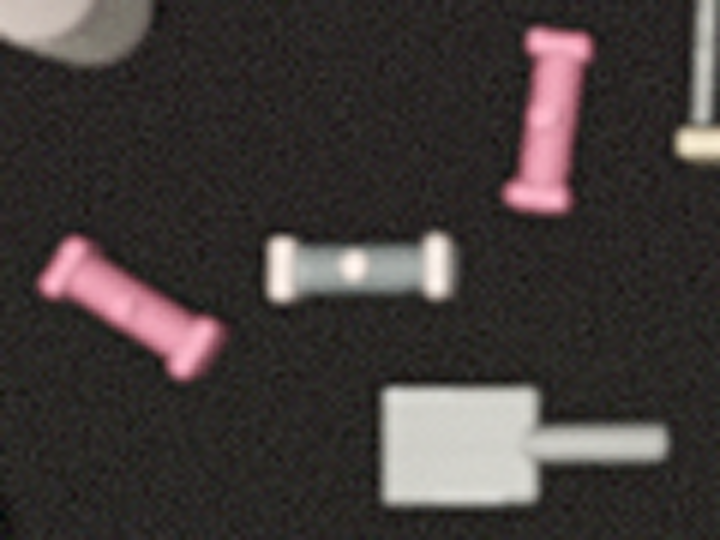

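View pics/top0_c220_165.png

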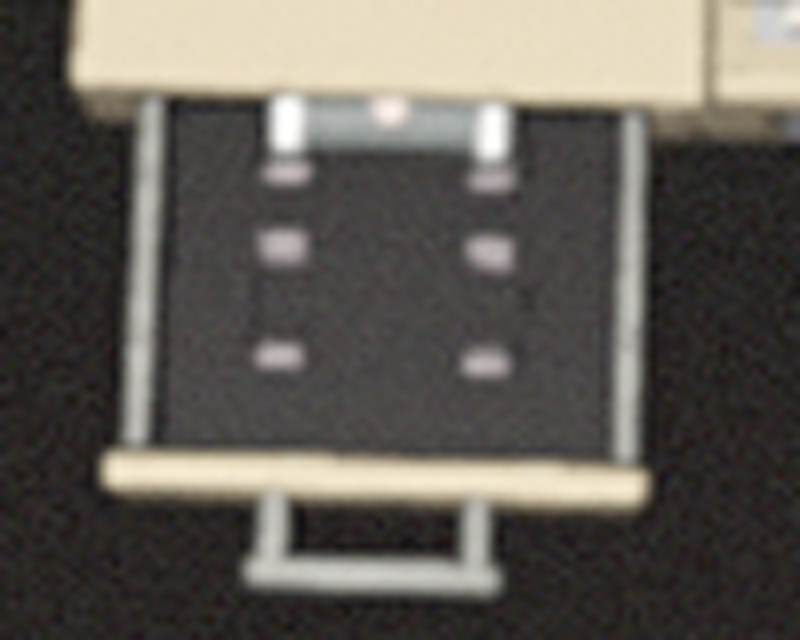

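View pics/scene0_c280_110.png

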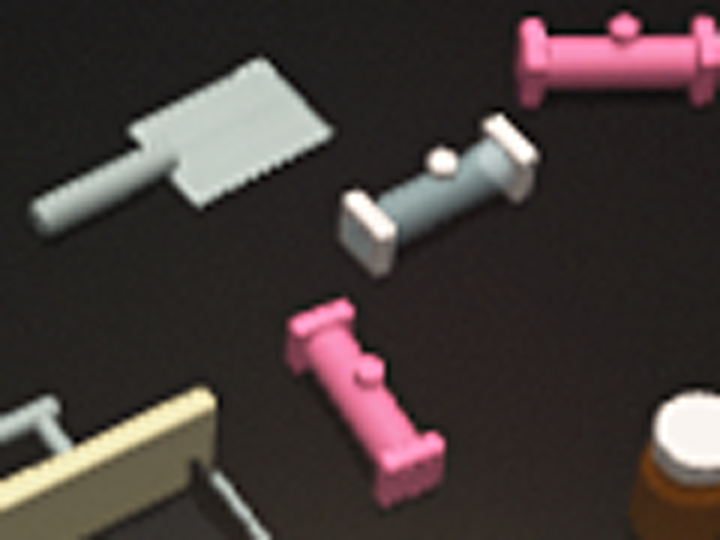

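```bash
python3 - <<'E'
from h import *
c=np.load('pics/top0.npz')
A=lambda X,Y,z,x0=120,y0=200,s=6: ray(c,x0+(X+.5)/s-.5,y0+(Y+.5)/s-.5,z)[:2].round(4)
print('cell L,neck,R',A(282,268,.034),A(355,265,.045),A(437,266,.034))
B=lambda X,Y,z: A(X,Y,z,220,165,8)
ch=[B(281,355,.037),B(486,363,.037),B(283,247,.037),B(490,253,.037)]
print(ch,np.mean(ch,0))
print('handle',B(248,572,.055),B(498,580,.055))
print('face top',B(104,455,.066),B(648,470,.066),B(104,488,.066),B(648,504,.066))
print('deck front',B(75,85,.074),B(705,103,.074))
s=np.load('pics/scene0.npz')
S=lambda X,Y,z: ray(s,280+(X+.5)/6-.5,110+(Y+.5)/6-.5,z)[:2].round(4)
print('scene neck',S(443,158,.045),'frames top',S(370,207,.034),S(513,133,.034))
print('pink',A(560,42,.034),A(540,195,.034), A(195,350,.03),'jar',ray(c,185,183,.075),'bottle',ray(c,122,192,.165),'spat',A(665,440,.005))
E
```

```text
cell L,neck,R [0.4402 0.3693] [0.4406 0.3231] [0.4398 0.2769]
[array([0.5614, 0.053 ]), array([ 0.5561, -0.0393]), array([0.6108, 0.0516]), array([ 0.6063, -0.0421])] [0.58365 0.0058 ]
handle [0.4625 0.0673] [ 0.457  -0.0429]
face top [0.5144 0.1295] [ 0.5034 -0.1097] [0.4998 0.1295] [ 0.4884 -0.1093]
deck front [0.6792 0.1412] [ 0.6657 -0.1387]
scene neck [0.437  0.3236] frames top [0.4356 0.2792] [0.4365 0.3713]
pink [0.5732 0.2042] [0.481  0.2158] [0.3927 0.4212] jar [0.65360282 0.29707594 0.075     ] bottle [0.60857243 0.48532549 0.165     ] spat [0.3346 0.1447]
```

```bash
cat >> h.py <<'E'
from scipy.spatial.transform import Rotation as Ro
def rep(goal,jaw):
    s=telemetry.sense(); p=s['tcp_pos']; R=Ro.from_quat(s['tcp_rot']).as_matrix()
    y=np.array([0,0,-1.]); z=np.array([np.cos(jaw),np.sin(jaw),0])
    if z@R[:,2]<0: z=-z
    G=np.column_stack([np.cross(y,z),y,z]); w=Ro.from_matrix(G@R.T).as_rotvec()
    print('t',s['time_s'],'p',p.round(4),'jawaxis',R[:,2].round(3),'q',s['q'].round(2),'F',s['contact_force'].round(1),'open',round(s['opening'],3))
    print('shift/0.1',((np.array(goal)-p)/.1).round(3),'turn/pi',(w/np.pi).round(4), 'deg',np.degrees(w).round(1))
E
python3 -c "
from h import *
rep([.439,.323,.15],0)"
```

```text
t 0.15 p [0.2044 0.6429 0.2258] jawaxis [-0.303 -0.953  0.001] q [ 1.55  0.36  0.01 -0.   -1.22 -0.29] F [ 0.  -0.6  0.4] open 0.998
shift/0.1 [ 2.346 -3.199 -0.758] turn/pi [ 3.00e-04 -3.00e-04 -4.02e-01] deg [  0.1  -0.1 -72.4]
```

>>> servo_tool([
  {"x": 0.235,"y": -0.32,"z": -0.07,"wz": -0.04,"hand": 1},
  {"x": 0.235,"y": -0.32,"z": -0.07,"wz": -0.04,"hand": 1},
  {"x": 0.235,"y": -0.32,"z": -0.07,"wz": -0.04,"hand": 1},
  {"x": 0.235,"y": -0.32,"z": -0.07,"wz": -0.04,"hand": 1},
  {"x": 0.235,"y": -0.32,"z": -0.07,"wz": -0.04,"hand": 1},
  {"x": 0.235,"y": -0.32,"z": -0.07,"wz": -0.04,"hand": 1},
  {"x": 0.235,"y": -0.32,"z": -0.07,"wz": -0.04,"hand": 1},
  {"x": 0.235,"y": -0.32,"z": -0.07,"wz": -0.04,"hand": 1},
  {"x": 0.235,"y": -0.32,"z": -0.07,"wz": -0.04,"hand": 1},
  {"x": 0.235,"y": -0.32,"z": -0.07,"wz": -0.04,"hand": 1},
])

```text
validation failed for argument at $.se...
```

```bash
python3 -c "
from h import *
rep([.439,.323,.15],0)"
```

```text
t 0.15 p [0.2044 0.6429 0.2258] jawaxis [-0.303 -0.953  0.001] q [ 1.55  0.36  0.01 -0.   -1.22 -0.29] F [ 0.  -0.6  0.4] open 0.998
shift/0.1 [ 2.346 -3.199 -0.758] turn/pi [ 3.00e-04 -3.00e-04 -4.02e-01] deg [  0.1  -0.1 -72.4]
```

>>> servo_tool([
  {"x": 0.235,"y": -0.32,"z": -0.07,"wx": 0,"wy": 0,"wz": -0.04,"hand": 1},
])

```text
time_s: 0.28
tcp_pos: [0.2271, 0.612, 0.2182]
tcp_rot: [-0.152, -0.69, 0.691, 0.152]
contact_force: [0.3, -0.5, -0.7]
opening: 1.0
```

>>> servo_tool([
  {"x": 0.235,"y": -0.32,"z": -0.07,"wx": 0,"wy": 0,"wz": -0.04,"hand": 1},
  {"x": 0.235,"y": -0.32,"z": -0.07,"wx": 0,"wy": 0,"wz": -0.04,"hand": 1},
  {"x": 0.235,"y": -0.32,"z": -0.07,"wx": 0,"wy": 0,"wz": -0.04,"hand": 1},
  {"x": 0.235,"y": -0.32,"z": -0.07,"wx": 0,"wy": 0,"wz": -0.04,"hand": 1},
  {"x": 0.235,"y": -0.32,"z": -0.07,"wx": 0,"wy": 0,"wz": -0.04,"hand": 1},
  {"x": 0.235,"y": -0.32,"z": -0.07,"wx": 0,"wy": 0,"wz": -0.04,"hand": 1},
  {"x": 0.235,"y": -0.32,"z": -0.07,"wx": 0,"wy": 0,"wz": -0.04,"hand": 1},
  {"x": 0.235,"y": -0.32,"z": -0.07,"wx": 0,"wy": 0,"wz": -0.04,"hand": 1},
  {"x": 0.235,"y": -0.32,"z": -0.07,"wx": 0,"wy": 0,"wz": -0.04,"hand": 1},
])

```text
time_s: 1.4
tcp_pos: [0.4429, 0.3133, 0.1513]
tcp_rot: [-0.507, -0.491, 0.494, 0.508]
contact_force: [-0.1, 0.6, -0.3]
opening: 1.001
```

```bash
python3 -c "
from h import *
rep([.439,.323,.15],0)"
```

```text
t 1.4 p [0.4429 0.3133 0.1513] jawaxis [-1.     0.03   0.004] q [ 0.98  0.21 -0.38 -0.   -0.98 -1.  ] F [-0.1  0.6 -0.3] open 1.001
shift/0.1 [-0.039  0.097 -0.013] turn/pi [ 0.0005 -0.0013  0.0095] deg [ 0.1 -0.2  1.7]
```

>>> servo_tool([
  {"x": -0.04,"y": 0.1,"z": -0.01,"wx": 0,"wy": 0,"wz": 0.01,"hand": 1},
  {"x": 0,"y": 0,"z": 0,"wx": 0,"wy": 0,"wz": 0,"hand": 1},
])

```text
time_s: 1.65
tcp_pos: [0.4397, 0.3211, 0.1495]
tcp_rot: [-0.5, -0.497, 0.501, 0.501]
contact_force: [-0.3, 0.5, -0.8]
opening: 1.002
```

```bash
python3 -c "
from h import *
cap('wrist','wrist1')
rep([.439,.323,.15],0)"
```

```text
t 1.7 p [0.4395 0.3209 0.1495] jawaxis [-1.     0.003  0.005] q [ 0.99  0.21 -0.38 -0.   -0.98 -0.99] F [-0.   0.3 -0.1] open 1.002
shift/0.1 [-0.005  0.021  0.005] turn/pi [ 0.001  -0.0017  0.0008] deg [ 0.2 -0.3  0.1]
```

View pics/wrist1.png

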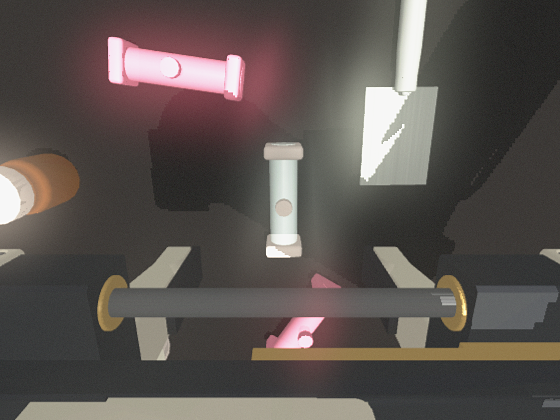

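```bash
python3 -c "
from h import *
crop('wrist1',230,120,340,280,4)
c=np.load('pics/wrist1.npz')
print(-c['R'].T@c['t'],c['R'].round(2))
print(ray(c,284,208,.045),ray(c,283.5,152,.034),ray(c,284,239,.034))"
```

```text
[0.44108819 0.24215214 0.30794637] [[-1.    0.    0.  ]
 [ 0.    0.96  0.29]
 [-0.    0.29 -0.96]]
[0.4381296  0.32388948 0.045     ] [0.43846579 0.27760346 0.034     ] [0.43798411 0.35717986 0.034     ]
```

View pics/wrist1_c230_120.png

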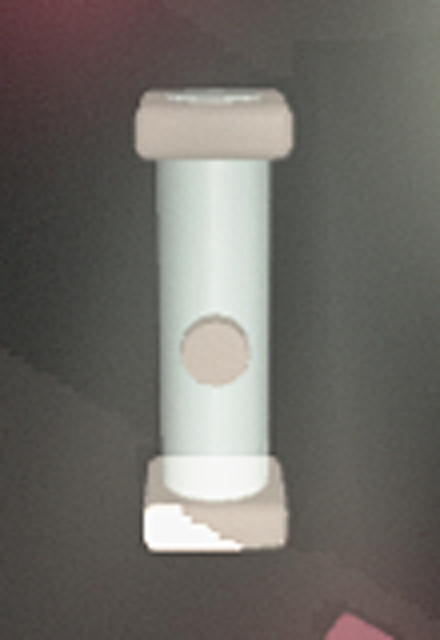

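>>> servo_tool([
  {"x": -0.01,"y": 0.025,"z": -0.3,"wx": 0.001,"wy": -0.0015,"wz": 0,"hand": 0.15},
  {"x": 0,"y": 0,"z": -0.3,"wx": 0,"wy": 0,"wz": 0,"hand": 0.15},
  {"x": 0,"y": 0,"z": -0.3,"wx": 0,"wy": 0,"wz": 0,"hand": 0.15},
  {"x": 0,"y": 0,"z": 0,"wx": 0,"wy": 0,"wz": 0,"hand": 0.15},
])

```text
time_s: 2.2
tcp_pos: [0.4372, 0.327, 0.0589]
tcp_rot: [0.499, 0.502, -0.5, -0.499]
contact_force: [0.0, 0.1, -1.0]
opening: 0.613
```

```bash
python3 -c "
from h import *
cap('wrist','wrist2')
rep([.4385,.3235,.003],0)"
```

```text
t 2.25 p [0.4381 0.328  0.0603] jawaxis [-1.    -0.004 -0.003] q [ 1.    0.32 -0.48  0.   -0.77 -1.  ] F [ 0.5 -0.2  0.3] open 0.595
shift/0.1 [ 0.004 -0.045 -0.573] turn/pi [-0.0015  0.0011 -0.0014] deg [-0.3  0.2 -0.3]
```

View pics/wrist2.png

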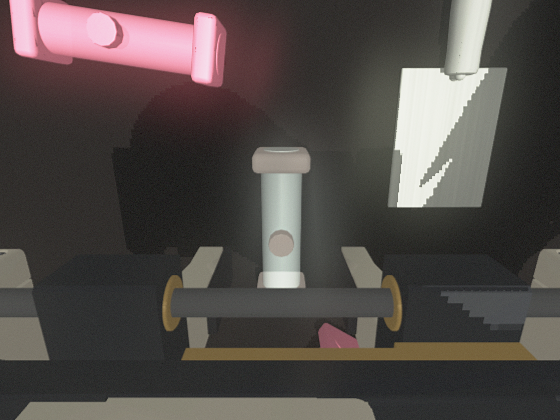

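>>> servo_tool([
  {"x": 0,"y": -0.04,"z": -0.2,"wx": 0,"wy": 0,"wz": 0,"hand": 0.05},
  {"x": 0,"y": 0,"z": -0.2,"wx": 0,"wy": 0,"wz": 0,"hand": 0.05},
  {"x": 0,"y": 0,"z": -0.1,"wx": 0,"wy": 0,"wz": 0,"hand": 0.05},
  {"x": 0,"y": 0,"z": -0.04,"wx": 0,"wy": 0,"wz": 0,"hand": 0.05},
])

```text
time_s: 2.75
tcp_pos: [0.4405, 0.3292, 0.0116]
tcp_rot: [0.497, 0.508, -0.496, -0.498]
contact_force: [0.1, 0.1, 0.7]
opening: 0.527
```

```bash
python3 -c "
from h import *
cap('wrist','wrist3');c=cap('scene','scene3')
for i in range(3): rep([.4385,.3235,.003],0)
crop('scene3',280,80,420,200,5)"
```

```text
t 2.85 p [0.4405 0.3291 0.0116] jawaxis [-1.    -0.009 -0.01 ] q [ 1.    0.38 -0.53  0.   -0.64 -0.99] F [ 0.  -0.4  0.8] open 0.522
shift/0.1 [-0.02  -0.056 -0.086] turn/pi [-0.004   0.0032 -0.0027] deg [-0.7  0.6 -0.5]
t 2.85 p [0.4405 0.3291 0.0116] jawaxis [-1.    -0.009 -0.01 ] q [ 1.    0.38 -0.53  0.   -0.64 -0.99] F [ 0.  -0.4  0.8] open 0.522
shift/0.1 [-0.02  -0.056 -0.086] turn/pi [-0.004   0.0032 -0.0027] deg [-0.7  0.6 -0.5]
t 2.85 p [0.4405 0.3291 0.0116] jawaxis [-1.    -0.009 -0.01 ] q [ 1.    0.38 -0.53  0.   -0.64 -0.99] F [ 0.  -0.4  0.8] open 0.522
shift/0.1 [-0.02  -0.056 -0.086] turn/pi [-0.004   0.0032 -0.0027] deg [-0.7  0.6 -0.5]
```

View pics/wrist3.png

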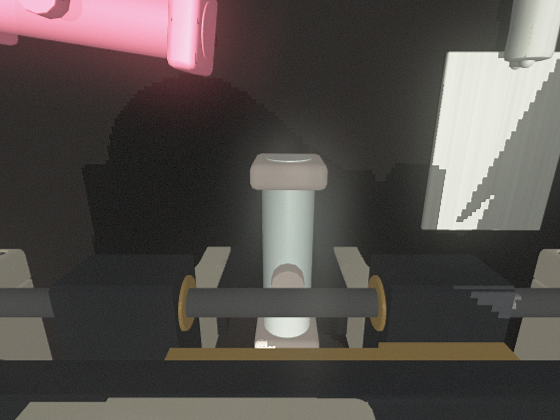

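View pics/scene3_c280_80.png

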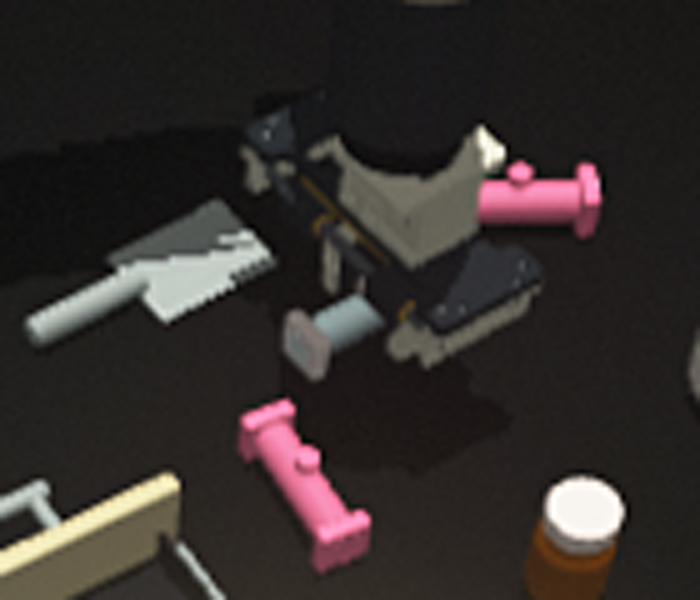

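>>> servo_tool([
  {"x": -0.02,"y": -0.05,"z": -0.04,"wx": -0.004,"wy": 0.0032,"wz": -0.0027,"hand": 0.0},
  {"x": 0,"y": 0,"z": -0.04,"wx": 0,"wy": 0,"wz": 0,"hand": 0.0},
])

```text
time_s: 3.1
tcp_pos: [0.4389, 0.3244, 0.0045]
tcp_rot: [0.5, 0.5, -0.5, -0.5]
contact_force: [-0.1, -0.1, 0.1]
opening: 0.501
```

```bash
python3 -c "
from h import *
rep([.4385,.3235,.003],0)"
```

```text
t 3.1 p [0.4389 0.3244 0.0045] jawaxis [-1.     0.    -0.001] q [ 1.    0.4  -0.53  0.   -0.64 -1.  ] F [-0.1 -0.1  0.1] open 0.501
shift/0.1 [-0.004 -0.009 -0.015] turn/pi [-0.0003  0.0002  0.0001] deg [-0.  0.  0.]
```

>>> servo_tool([
  {"x": 0,"y": -0.008,"z": -0.015,"wx": 0,"wy": 0,"wz": 0,"hand": -0.2},
  {"x": 0,"y": 0,"z": 0,"wx": 0,"wy": 0,"wz": 0,"hand": -0.6},
  {"x": 0,"y": 0,"z": 0,"wx": 0,"wy": 0,"wz": 0,"hand": -1},
  {"x": 0,"y": 0,"z": 0,"wx": 0,"wy": 0,"wz": 0,"hand": -1},
  {"x": 0,"y": 0,"z": 0,"wx": 0,"wy": 0,"wz": 0,"hand": -1},
  {"x": 0,"y": 0,"z": 0,"wx": 0,"wy": 0,"wz": 0,"hand": -1},
], grip_force=20)

```text
time_s: 3.85
tcp_pos: [0.4389, 0.3235, 0.0028]
tcp_rot: [0.5, 0.5, -0.5, -0.5]
contact_force: [-0.6, -0.1, -0.1]
opening: 0.291
```

```bash
python3 -c "
from h import *
cap('wrist','wrist4')
rep([.4385,.3235,.15],0)"
```

```text
t 3.9 p [0.4389 0.3235 0.0028] jawaxis [-1.  0. -0.] q [ 0.99  0.4  -0.53 -0.   -0.64 -1.  ] F [-0.4  0.2 -1.2] open 0.29
shift/0.1 [-0.004  0.     1.472] turn/pi [-0.0002  0.0001  0.0001] deg [-0.  0.  0.]
```

View pics/wrist4.png

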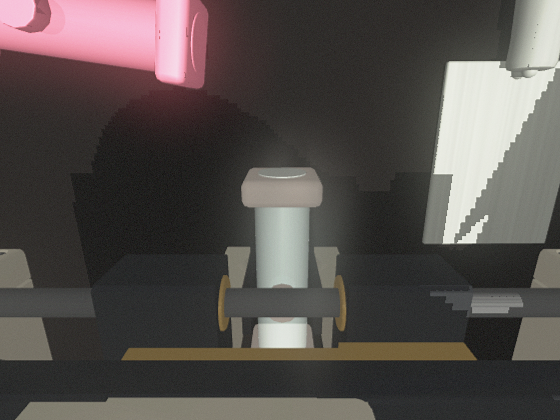

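>>> servo_tool([
  {"x": 0,"y": 0,"z": 0.1,"wx": 0,"wy": 0,"wz": 0,"hand": -1},
  {"x": 0,"y": 0,"z": 0.25,"wx": 0,"wy": 0,"wz": 0,"hand": -1},
  {"x": 0,"y": 0,"z": 0.3,"wx": 0,"wy": 0,"wz": 0,"hand": -1},
  {"x": 0,"y": 0,"z": 0.3,"wx": 0,"wy": 0,"wz": 0,"hand": -1},
  {"x": 0,"y": 0,"z": 0.3,"wx": 0,"wy": 0,"wz": 0,"hand": -1},
  {"x": 0,"y": 0,"z": 0.1,"wx": 0,"wy": 0,"wz": 0,"hand": -1},
])

```text
time_s: 4.65
tcp_pos: [0.4378, 0.322, 0.1437]
tcp_rot: [-0.5, -0.499, 0.5, 0.5]
contact_force: [0.4, 0.4, -0.9]
opening: 0.285
```

```bash
python3 -c "
from h import *
cap('wrist','wrist5')
rep([.584,.006,.14],-.048)"
```

```text
t 4.7 p [0.4379 0.322  0.1441] jawaxis [-1.     0.001  0.001] q [ 0.99  0.21 -0.39 -0.   -0.96 -1.  ] F [ 1.1  0.3 -0.3] open 0.289
shift/0.1 [ 1.461 -3.16  -0.041] turn/pi [ 0.0003 -0.0002 -0.0151] deg [ 0.  -0.  -2.7]
```

View pics/wrist5.png

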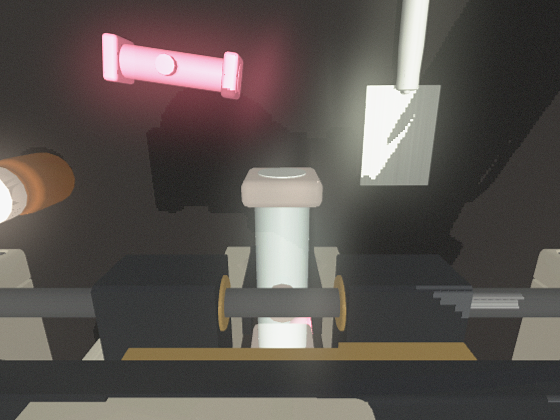

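>>> servo_tool([
  {"x": 0.09,"y": -0.2,"z": 0,"wx": 0,"wy": 0,"wz": -0.0015,"hand": -1},
  {"x": 0.15,"y": -0.32,"z": 0,"wx": 0,"wy": 0,"wz": -0.0015,"hand": -1},
  {"x": 0.15,"y": -0.32,"z": 0,"wx": 0,"wy": 0,"wz": -0.0015,"hand": -1},
  {"x": 0.15,"y": -0.32,"z": 0,"wx": 0,"wy": 0,"wz": -0.0015,"hand": -1},
  {"x": 0.15,"y": -0.32,"z": 0,"wx": 0,"wy": 0,"wz": -0.0015,"hand": -1},
  {"x": 0.15,"y": -0.32,"z": 0,"wx": 0,"wy": 0,"wz": -0.0015,"hand": -1},
  {"x": 0.15,"y": -0.32,"z": 0,"wx": 0,"wy": 0,"wz": -0.0015,"hand": -1},
  {"x": 0.15,"y": -0.32,"z": 0,"wx": 0,"wy": 0,"wz": -0.0015,"hand": -1},
  {"x": 0.15,"y": -0.32,"z": 0,"wx": 0,"wy": 0,"wz": -0.0015,"hand": -1},
  {"x": 0.09,"y": -0.2,"z": 0,"wx": 0,"wy": 0,"wz": -0.0015,"hand": -1},
])

```text
time_s: 5.95
tcp_pos: [0.572, 0.0064, 0.1315]
tcp_rot: [-0.51, -0.48, 0.494, 0.515]
contact_force: [1.0, 0.6, -1.1]
opening: 0.288
```

```bash
python3 -c "
from h import *
rep([.584,.006,.14],-.048)"
```

```text
t 5.95 p [0.572  0.0064 0.1315] jawaxis [-0.999  0.051  0.019] q [ 0.35  0.28 -0.33  0.   -0.98 -0.41] F [ 1.   0.6 -1.1] open 0.288
shift/0.1 [ 0.12  -0.004  0.085] turn/pi [ 0.0032 -0.0063  0.001 ] deg [ 0.6 -1.1  0.2]
```

>>> servo_tool([
  {"x": 0.12,"y": 0,"z": 0.08,"wx": 0.003,"wy": -0.006,"wz": 0.001,"hand": -1},
  {"x": 0,"y": 0,"z": 0,"wx": 0,"wy": 0,"wz": 0,"hand": -1},
  {"x": 0,"y": 0,"z": 0,"wx": 0,"wy": 0,"wz": 0,"hand": -1},
])

```text
time_s: 6.32
tcp_pos: [0.5827, 0.0038, 0.1369]
tcp_rot: [-0.512, -0.485, 0.488, 0.514]
contact_force: [0.1, 0.9, -2.1]
opening: 0.291
```

```bash
python3 -c "
from h import *
cap('wrist','wrist6');cap('top','top6');cap('scene','scene6')
rep([.584,.006,.14],-.048)
crop('top6',200,150,340,255,5)"
```

```text
t 6.475 p [0.5831 0.0042 0.1373] jawaxis [-0.999  0.051  0.004] q [ 0.34  0.28 -0.31 -0.   -0.98 -0.39] F [ 0.2 -0.3 -2.1] open 0.288
shift/0.1 [0.009 0.018 0.027] turn/pi [ 0.0003 -0.0013  0.0009] deg [ 0.1 -0.2  0.2]
```

View pics/wrist6.png

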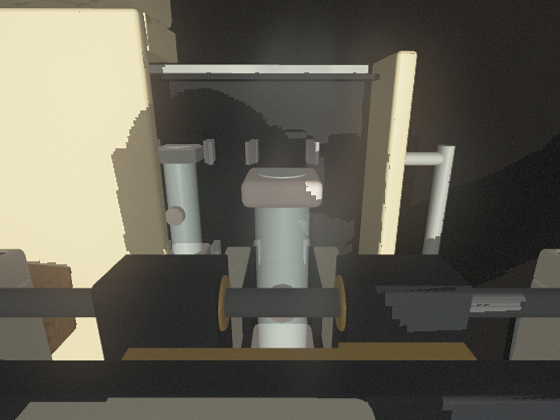

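View pics/scene6.png

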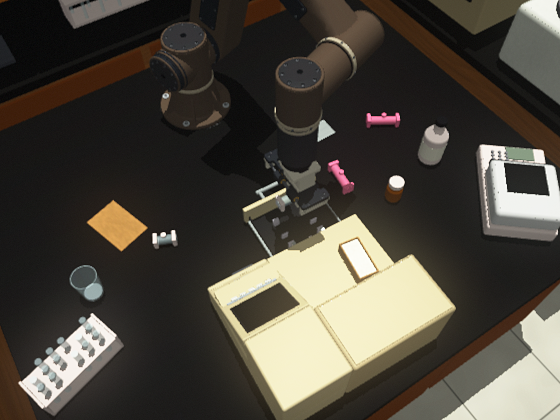

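View pics/top6_c200_150.png

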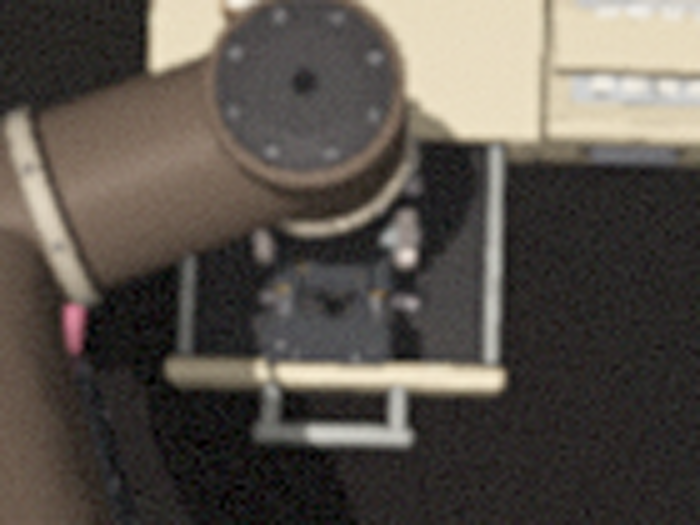

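```bash
python3 -c "
from h import *
crop('wrist6',150,120,350,270,4)"
```

```text
(no output)
```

View pics/wrist6_c150_120.png

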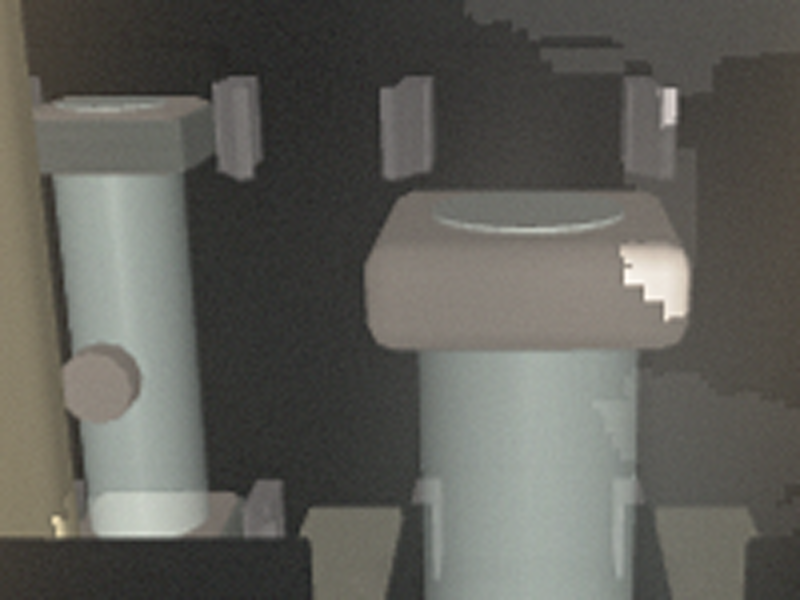

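```bash
python3 -c "
from h import *
c=np.load('pics/wrist6.npz')
C=-c['R'].T@c['t'];print(C,c['cx'],c['R'].round(3))
ex=np.array([np.cos(.048),-np.sin(.048)]);ey=np.array([np.sin(.048),np.cos(.048)])
P=lambda X,Y,z: ray(c,150+X/4,120+Y/4,z)[:2]
for a in [(380,128),(433,128),(623,128),(678,128)]: print(P(*a,.037).round(4))
m=P(528.5,128,.037); print('saddle',m,'lane',m+.047*ey)
n=P(101,383,.057); print('ref neck',n,'lane',n-.085*ex)
# near rear-lane cheek top
print('rear saddles right-front cheek',P(238,128,.037),P(265,507,.037))
s=telemetry.sense(); p=s['tcp_pos']
zz=p[2]-.003
print('cell far frame top centre', ray(c,150+527.5/4,120+250/4,zz+.034)[:2],'->',ray(c,150+527.5/4,120+250/4,zz+.034)[:2]+.047*ey, p)
"
```

```text
[ 0.58009596 -0.07527283  0.29519843] 281.69181395390655 [[-0.999  0.051  0.004]
 [ 0.05   0.954  0.294]
 [ 0.011  0.294 -0.956]]
[ 0.6101 -0.0429]
[ 0.5995 -0.0424]
[ 0.5616 -0.0405]
[ 0.5506 -0.0399]
saddle [ 0.5804613  -0.04143128] lane [0.58271644 0.00551458]
ref neck [0.66633656 0.00114822] lane [0.58143447 0.00522665]
rear saddles right-front cheek [ 0.63836321 -0.04439538] [0.64207927 0.03783245]
cell far frame top centre [ 0.5809916  -0.04640914] -> [5.83246730e-01 5.36723931e-04] [0.58307727 0.00419658 0.13728373]
```

>>> servo_tool([
  {"x": 0,"y": 0.013,"z": -0.2,"wx": 0,"wy": -0.001,"wz": 0.0009,"hand": -1},
  {"x": 0,"y": 0,"z": -0.25,"wx": 0,"wy": 0,"wz": 0,"hand": -1},
  {"x": 0,"y": 0,"z": -0.25,"wx": 0,"wy": 0,"wz": 0,"hand": -1},
  {"x": 0,"y": 0,"z": -0.1,"wx": 0,"wy": 0,"wz": 0,"hand": -1},
  {"x": 0,"y": 0,"z": 0,"wx": 0,"wy": 0,"wz": 0,"hand": -1},
])

```text
time_s: 7.1
tcp_pos: [0.5833, 0.0083, 0.0569]
tcp_rot: [0.511, 0.49, -0.489, -0.51]
contact_force: [-0.9, -0.3, -1.0]
opening: 0.29
```

```bash
python3 -c "
from h import *
rep([.583,.0055,.05],-.048)"
```

```text
t 7.1 p [0.5833 0.0083 0.0569] jawaxis [-0.999  0.043 -0.002] q [ 0.35  0.37 -0.4   0.   -0.79 -0.39] F [-0.9 -0.3 -1. ] open 0.29
shift/0.1 [-0.003 -0.028 -0.069] turn/pi [ 0.0001  0.0007 -0.0015] deg [ 0.   0.1 -0.3]
```

>>> servo_tool([
  {"x": -0.003,"y": -0.028,"z": -0.08,"wx": 0,"wy": 0.0007,"wz": -0.0015,"hand": -1},
  {"x": 0,"y": 0,"z": 0,"wx": 0,"wy": 0,"wz": 0,"hand": -1},
])

```text
time_s: 7.35
tcp_pos: [0.584, 0.0058, 0.05]
tcp_rot: [0.512, 0.489, -0.487, -0.511]
contact_force: [-0.8, -0.6, -0.3]
opening: 0.291
```

```bash
python3 -c "
from h import *
cap('wrist','wrist7'); crop('wrist7',150,120,350,270,4);cap('scene','scene7');crop('scene7',230,140,370,260,5)
rep([.583,.0055,.05],-.048)"
```

```text
t 7.45 p [0.5846 0.006  0.0506] jawaxis [-0.999  0.047 -0.003] q [ 0.35  0.38 -0.41  0.   -0.78 -0.39] F [ 0.8 -0.9 -2.3] open 0.288
shift/0.1 [-0.016 -0.005 -0.006] turn/pi [-0.0001  0.0011 -0.0002] deg [-0.   0.2 -0. ]
```

View pics/wrist7_c150_120.png

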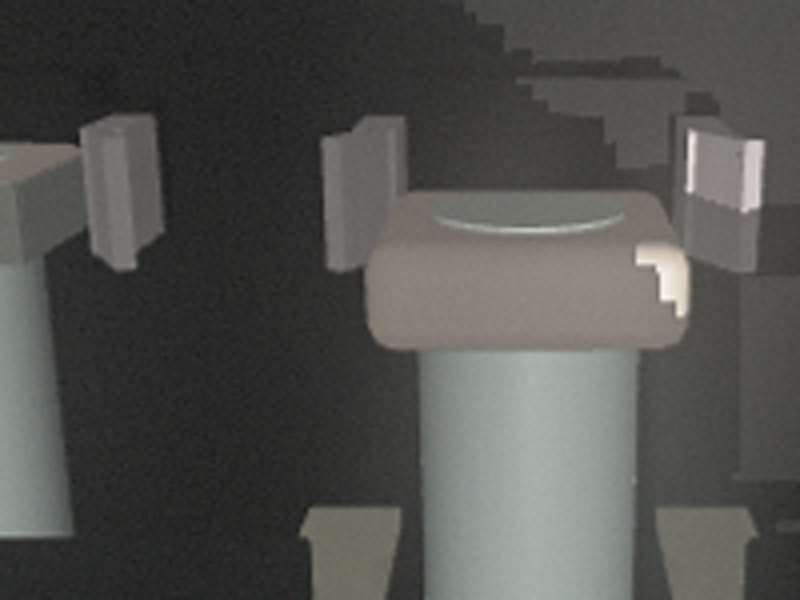

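View pics/scene7_c230_140.png

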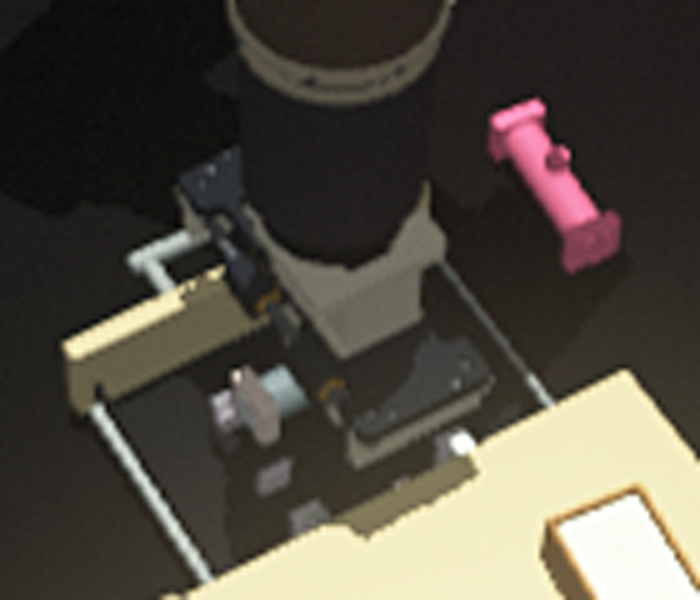

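>>> servo_tool([
  {"x": -0.02,"y": 0,"z": -0.06,"wx": 0,"wy": 0.001,"wz": 0,"hand": -1},
  {"x": 0,"y": 0,"z": 0,"wx": 0,"wy": 0,"wz": 0,"hand": -1},
])

```text
time_s: 7.7
tcp_pos: [0.5827, 0.006, 0.0448]
tcp_rot: [0.512, 0.488, -0.488, -0.512]
contact_force: [0.4, 1.3, 0.1]
opening: 0.291
```

```bash
python3 -c "
from h import *
cap('wrist','wrist8'); crop('wrist8',150,120,350,270,4)
rep([.5825,.0055,.0148],-.048)"
```

```text
t 7.75 p [0.5831 0.0061 0.0452] jawaxis [-0.999  0.047 -0.002] q [ 0.35  0.39 -0.41 -0.   -0.77 -0.39] F [ 0.5  0.7 -1.7] open 0.288
shift/0.1 [-0.006 -0.006 -0.304] turn/pi [-0.0002  0.0005 -0.0002] deg [-0.   0.1 -0. ]
```

View pics/wrist8_c150_120.png

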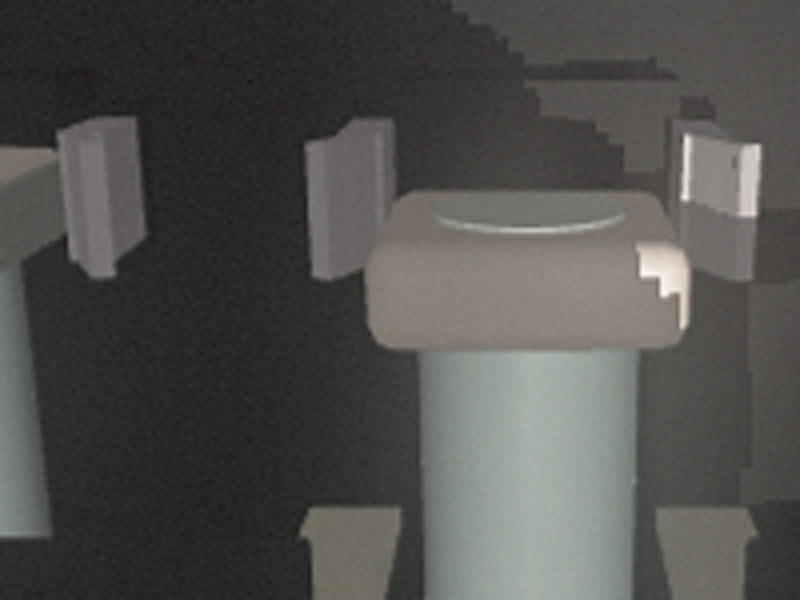

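>>> servo_tool([
  {"x": -0.006,"y": -0.003,"z": -0.08,"wx": 0,"wy": 0.0005,"wz": 0,"hand": -1},
  {"x": 0,"y": 0,"z": -0.06,"wx": 0,"wy": 0,"wz": 0,"hand": -1},
  {"x": 0,"y": 0,"z": -0.06,"wx": 0,"wy": 0,"wz": 0,"hand": -1},
  {"x": 0,"y": 0,"z": -0.04,"wx": 0,"wy": 0,"wz": 0,"hand": -1},
])

```text
time_s: 8.25
tcp_pos: [0.5825, 0.0058, 0.0196]
tcp_rot: [-0.512, -0.488, 0.488, 0.512]
contact_force: [-0.5, -0.5, -1.4]
opening: 0.291
```

```bash
python3 -c "
from h import *
cap('wrist','wrist9'); crop('wrist9',150,120,350,270,4)
rep([.5825,.0055,.0148],-.048)"
```

```text
t 8.3 p [0.5822 0.0057 0.0191] jawaxis [-0.999  0.047  0.   ] q [ 0.34  0.42 -0.43 -0.   -0.71 -0.39] F [ 0.7 -0.1 -1.2] open 0.287
shift/0.1 [ 0.003 -0.002 -0.043] turn/pi [-0.0002 -0.0001 -0.0002] deg [-0. -0. -0.]
```

View pics/wrist9_c150_120.png

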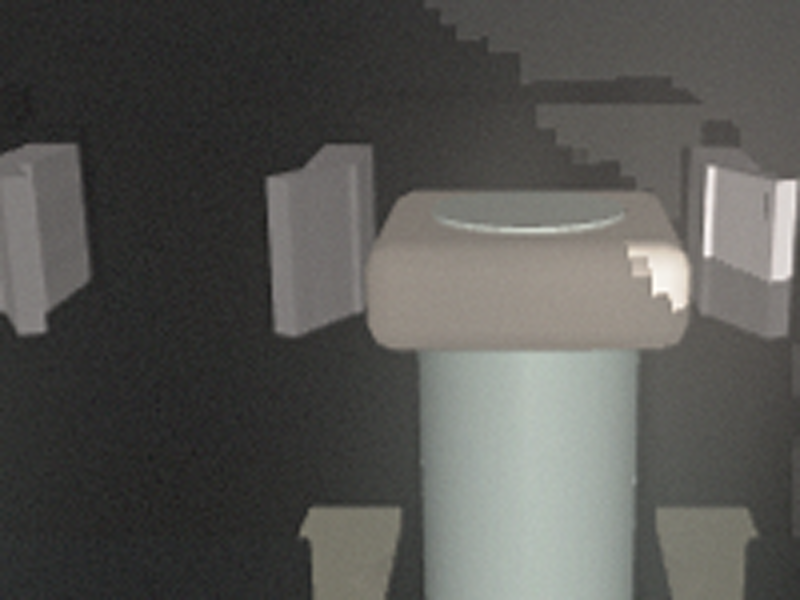

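>>> servo_tool([
  {"x": 0,"y": 0,"z": -0.03,"wx": 0,"wy": 0,"wz": 0,"hand": -1},
  {"x": 0,"y": 0,"z": -0.015,"wx": 0,"wy": 0,"wz": 0,"hand": -1},
  {"x": 0,"y": 0,"z": 0,"wx": 0,"wy": 0,"wz": 0,"hand": -1},
])

```text
time_s: 8.68
tcp_pos: [0.5828, 0.0058, 0.0149]
tcp_rot: [-0.512, -0.488, 0.488, 0.512]
contact_force: [0.2, 0.9, -1.5]
opening: 0.289
```

```bash
python3 -c "
from h import *
cap('wrist','wrist10'); crop('wrist10',150,120,350,270,4)
rep([.5825,.0055,.0148],-.048)"
```

```text
t 8.725 p [0.5827 0.0058 0.0148] jawaxis [-0.999  0.047 -0.   ] q [ 0.34  0.43 -0.44 -0.   -0.7  -0.39] F [ 0.5  0.6 -1.4] open 0.292
shift/0.1 [-0.002 -0.003 -0.   ] turn/pi [-0.0002  0.0001 -0.0003] deg [-0.   0.  -0.1]
```

View pics/wrist10_c150_120.png

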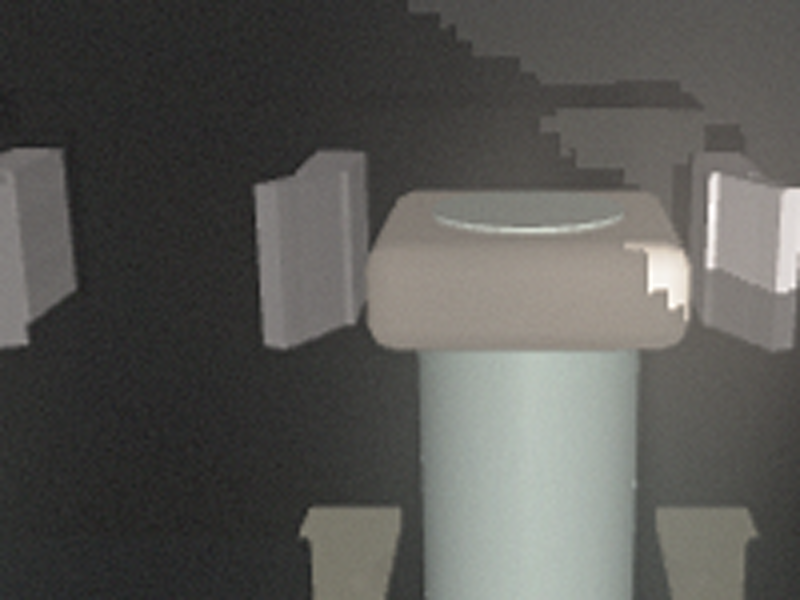

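>>> servo_tool([
  {"x": 0,"y": 0,"z": -0.01,"wx": 0,"wy": 0,"wz": 0,"hand": -1},
  {"x": 0,"y": 0,"z": -0.005,"wx": 0,"wy": 0,"wz": 0,"hand": -1},
])

```text
time_s: 8.98
tcp_pos: [0.5837, 0.0057, 0.0148]
tcp_rot: [0.512, 0.489, -0.488, -0.511]
contact_force: [-1.0, -0.2, 2.6]
opening: 0.292
```

>>> servo_tool([
  {"x": 0,"y": 0,"z": 0,"wx": 0,"wy": 0,"wz": 0,"hand": -0.3},
  {"x": 0,"y": 0,"z": 0,"wx": 0,"wy": 0,"wz": 0,"hand": -0.1},
  {"x": 0,"y": 0,"z": 0,"wx": 0,"wy": 0,"wz": 0,"hand": 0.0},
  {"x": 0,"y": 0,"z": 0,"wx": 0,"wy": 0,"wz": 0,"hand": 0.0},
])

```text
time_s: 9.48
tcp_pos: [0.5838, 0.0059, 0.0146]
tcp_rot: [0.512, 0.489, -0.487, -0.511]
contact_force: [0.5, -0.4, 0.1]
opening: 0.496
```

```bash
python3 -c "
from h import *
cap('wrist','wrist11')
rep([.5825,.0055,.1],-.048)"
```

```text
t 9.525 p [0.5838 0.0059 0.0146] jawaxis [-0.999  0.046 -0.003] q [ 0.34  0.43 -0.44  0.   -0.7  -0.39] F [ 0.6  0.1 -0.1] open 0.497
shift/0.1 [-0.013 -0.004  0.854] turn/pi [-0.0003  0.0009 -0.0005] deg [-0.1  0.2 -0.1]
```

View pics/wrist11.png

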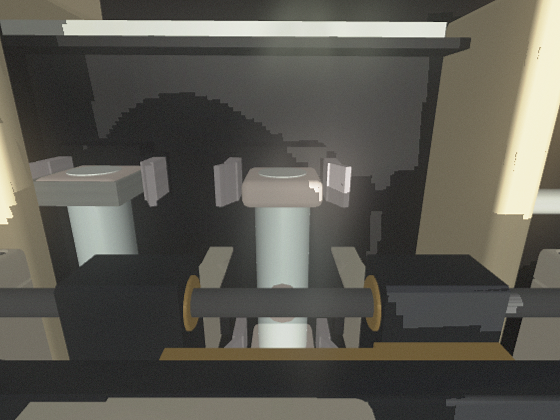

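>>> servo_tool([
  {"x": -0.01,"y": 0,"z": 0.05,"wx": 0,"wy": 0,"wz": 0,"hand": 0.0},
  {"x": 0,"y": 0,"z": 0.15,"wx": 0,"wy": 0,"wz": 0,"hand": 0.0},
  {"x": 0,"y": 0,"z": 0.3,"wx": 0,"wy": 0,"wz": 0,"hand": 0.0},
  {"x": 0,"y": 0,"z": 0.3,"wx": 0,"wy": 0,"wz": 0,"hand": 0.0},
  {"x": 0,"y": 0,"z": 0.3,"wx": 0,"wy": 0,"wz": 0,"hand": 0.0},
  {"x": 0,"y": 0,"z": 0.1,"wx": 0,"wy": 0,"wz": 0,"hand": 0.0},
])

```text
time_s: 10.28
tcp_pos: [0.5824, 0.0056, 0.1422]
tcp_rot: [0.512, 0.49, -0.487, -0.511]
contact_force: [0.2, 0.0, -0.1]
opening: 0.5
```

```bash
python3 -c "
from h import *
cap('wrist','wrist12')
rep([.41,.0135,.14],-.048)"
```

```text
t 10.325 p [0.5826 0.0056 0.1427] jawaxis [-0.999  0.046 -0.004] q [ 0.35  0.27 -0.31  0.   -0.98 -0.39] F [0.8 1.4 2.2] open 0.502
shift/0.1 [-1.726  0.079 -0.027] turn/pi [-0.0003  0.0014 -0.0007] deg [-0.   0.3 -0.1]
```

View pics/wrist12.png

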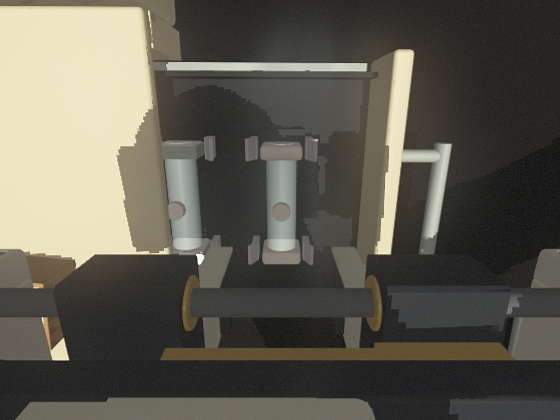

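The cell lies between both saddles with its neck at (281,211), just like the reference cell beside it at (176,210). Next I'll back off in front of the handle and shut the fingers.

>>> servo_tool([
  {"x": -0.3,"y": 0.014,"z": 0,"wx": 0,"wy": 0.0014,"wz": 0,"hand": -1},
  {"x": -0.35,"y": 0.014,"z": 0,"wx": 0,"wy": 0,"wz": 0,"hand": -1},
  {"x": -0.35,"y": 0.014,"z": 0,"wx": 0,"wy": 0,"wz": 0,"hand": -1},
  {"x": -0.35,"y": 0.014,"z": 0,"wx": 0,"wy": 0,"wz": 0,"hand": -1},
  {"x": -0.3,"y": 0.014,"z": 0,"wx": 0,"wy": 0,"wz": 0,"hand": -1},
  {"x": -0.1,"y": 0,"z": 0,"wx": 0,"wy": 0,"wz": 0,"hand": -1},
])

```text
time_s: 11.08
tcp_pos: [0.4005, 0.0114, 0.1395]
tcp_rot: [-0.511, -0.487, 0.489, 0.513]
contact_force: [1.4, 0.5, -0.1]
opening: 0.004
```

```bash
python3 -c "
from h import *
c=np.load('pics/wrist12.npz'); n=ray(c,281,211,.057); print('cell neck',n,'ref',ray(c,176.5,210.5,.057))
c=cap('top','top13');crop('top13',200,150,340,255,5)
rep([.41,.0135,.14],-.048)"
```

```text
cell neck [0.58410618 0.00521554 0.057     ] ref [0.66734227 0.0011737  0.057     ]
t 11.125 p [0.4001 0.0113 0.1396] jawaxis [-0.999  0.048  0.005] q [ 0.53 -0.02 -0.68 -0.   -0.92 -0.57] F [-2.5 -1.4 -0.7] open 0.001
shift/0.1 [0.099 0.022 0.004] turn/pi [-0.     -0.0015  0.    ] deg [-0.  -0.3  0. ]
```

View pics/top13_c200_150.png

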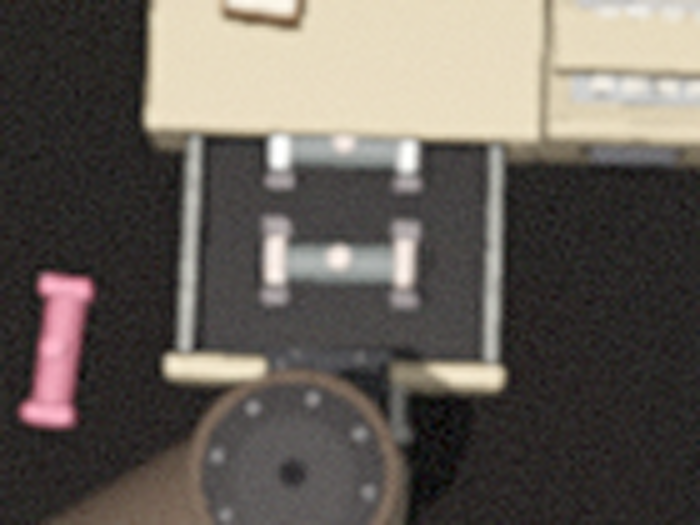

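>>> servo_tool([
  {"x": 0.02,"y": 0.02,"z": -0.25,"wx": 0,"wy": -0.0015,"wz": 0,"hand": -1},
  {"x": 0,"y": 0,"z": -0.3,"wx": 0,"wy": 0,"wz": 0,"hand": -1},
  {"x": 0,"y": 0,"z": -0.3,"wx": 0,"wy": 0,"wz": 0,"hand": -1},
  {"x": 0,"y": 0,"z": -0.15,"wx": 0,"wy": 0,"wz": 0,"hand": -1},
  {"x": 0,"y": 0,"z": 0,"wx": 0,"wy": 0,"wz": 0,"hand": -1},
])

```text
time_s: 11.75
tcp_pos: [0.4065, 0.0146, 0.037]
tcp_rot: [0.512, 0.489, -0.487, -0.511]
contact_force: [0.1, 0.0, 0.9]
opening: 0.006
```

```bash
python3 -c "
from h import *
cap('wrist','wrist14')
rep([.41,.0145,.03],-.048)"
```

```text
t 11.8 p [0.4069 0.0148 0.0376] jawaxis [-0.999  0.047 -0.004] q [ 0.53  0.15 -0.81  0.   -0.61 -0.58] F [-0.   0.2  0.6] open 0.006
shift/0.1 [ 0.031 -0.003 -0.076] turn/pi [-0.0003  0.0013 -0.0005] deg [-0.1  0.2 -0.1]
```

View pics/wrist14.png

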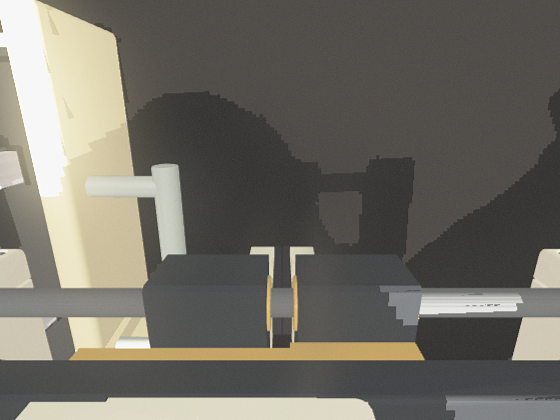

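>>> servo_tool([
  {"x": 0.03,"y": 0,"z": -0.08,"wx": 0,"wy": 0.0013,"wz": 0,"hand": -1},
  {"x": 0.1,"y": -0.005,"z": 0,"wx": 0,"wy": 0,"wz": 0,"hand": -1},
  {"x": 0.1,"y": -0.005,"z": 0,"wx": 0,"wy": 0,"wz": 0,"hand": -1},
  {"x": 0.1,"y": -0.005,"z": 0,"wx": 0,"wy": 0,"wz": 0,"hand": -1},
])

```text
time_s: 12.3
tcp_pos: [0.4433, 0.0139, 0.0307]
tcp_rot: [-0.511, -0.49, 0.487, 0.511]
contact_force: [-2.1, 1.6, -0.1]
opening: 0.002
```

```bash
python3 -c "
from h import *
cap('wrist','wrist15');cap('top','top15');crop('top15',200,150,340,255,5)
rep([.45,.012,.03],-.048)"
```

```text
t 12.4 p [0.4445 0.0142 0.0308] jawaxis [-0.999  0.046 -0.004] q [ 0.48  0.22 -0.73 -0.   -0.62 -0.52] F [ 0.6 -0.2  0.6] open 0.006
shift/0.1 [ 0.055 -0.022 -0.008] turn/pi [-0.0009  0.0013 -0.0007] deg [-0.2  0.2 -0.1]
```

View pics/wrist15.png

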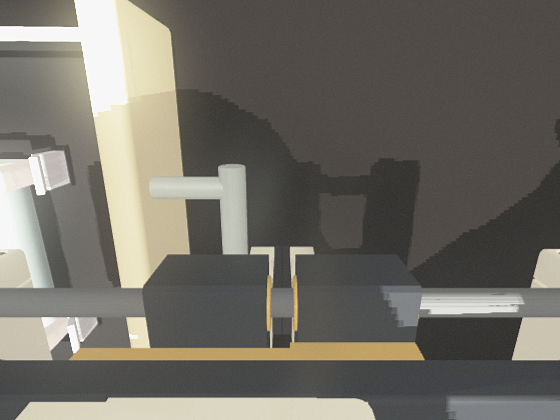

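>>> servo_tool([
  {"x": 0.1,"y": -0.02,"z": 0,"wx": 0,"wy": 0.001,"wz": 0,"hand": -1},
  {"x": 0.15,"y": -0.01,"z": 0,"wx": 0,"wy": 0,"wz": 0,"hand": -1},
  {"x": 0.15,"y": -0.01,"z": 0,"wx": 0,"wy": 0,"wz": 0,"hand": -1},
  {"x": 0.15,"y": -0.01,"z": 0,"wx": 0,"wy": 0,"wz": 0,"hand": -1},
  {"x": 0.15,"y": -0.01,"z": 0,"wx": 0,"wy": 0,"wz": 0,"hand": -1},
])

```text
time_s: 13.02
tcp_pos: [0.5174, 0.0077, 0.0306]
tcp_rot: [-0.51, -0.489, 0.488, 0.512]
contact_force: [-3.0, 1.0, 1.6]
opening: 0.001
```

```bash
python3 -c "
from h import *
cap('wrist','wrist16');cap('top','top16');crop('top16',200,150,340,255,5)
rep([.55,.007,.03],-.048)"
```

```text
t 13.125 p [0.5187 0.0078 0.0307] jawaxis [-0.999  0.046 -0.   ] q [ 0.39  0.32 -0.57 -0.   -0.68 -0.43] F [ 0.1 -0.7  0.7] open 0.006
shift/0.1 [ 0.313 -0.008 -0.007] turn/pi [-0.0009  0.0001 -0.0007] deg [-0.2  0.  -0.1]
```

View pics/wrist16.png

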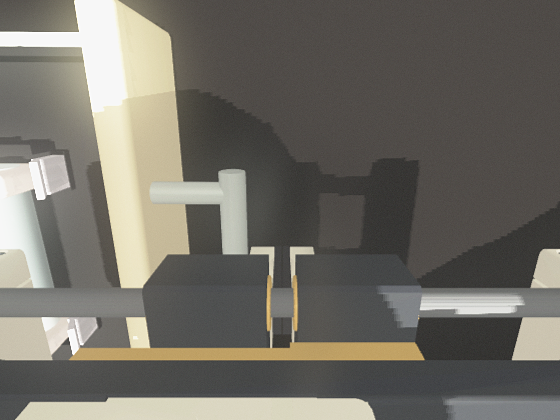

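View pics/top16_c200_150.png

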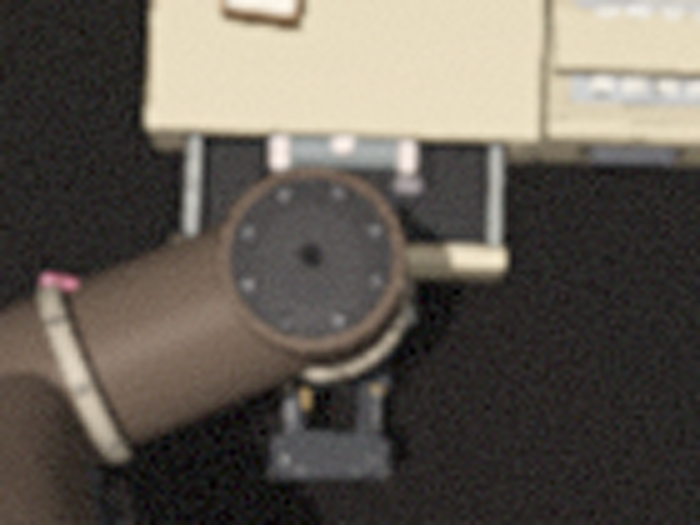

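```bash
python3 -c "
from h import *
c=np.load('pics/wrist16.npz'); print(ray(c,219,235,.05),ray(c,247,235,.05),ray(c,233,172,.05))
c=np.load('pics/top16.npz'); B=lambda X,Y,z: ray(c,200+(X+.5)/5-.5,150+(Y+.5)/5-.5,z)[:2].round(4)
print('face front top',B(460,275,.066),'deck',B(460,137,.074))"
```

```text
[ 0.54620842 -0.01630214  0.05      ] [ 0.53320926 -0.01571536  0.05      ] [ 0.53703678 -0.04559367  0.05      ]
face front top [ 0.5705 -0.0796] deck [ 0.6684 -0.0816]
```

>>> servo_tool([
  {"x": 0.1,"y": -0.008,"z": 0,"wx": 0,"wy": 0,"wz": 0,"hand": -1},
  {"x": 0.15,"y": -0.007,"z": 0,"wx": 0,"wy": 0,"wz": 0,"hand": -1},
  {"x": 0.15,"y": -0.007,"z": 0,"wx": 0,"wy": 0,"wz": 0,"hand": -1},
  {"x": 0.1,"y": -0.005,"z": 0,"wx": 0,"wy": 0,"wz": 0,"hand": -1},
  {"x": 0.08,"y": -0.005,"z": 0,"wx": 0,"wy": 0,"wz": 0,"hand": -1},
])

```text
time_s: 13.75
tcp_pos: [0.5791, 0.0039, 0.0304]
tcp_rot: [-0.51, -0.488, 0.488, 0.512]
contact_force: [-1.2, 1.1, 1.8]
opening: 0.004
```

```bash
python3 -c "
from h import *
rep([.603,.004,.03],-.048)"
```

```text
t 13.75 p [0.5791 0.0039 0.0304] jawaxis [-0.999  0.046  0.002] q [ 0.34  0.4  -0.43 -0.   -0.74 -0.39] F [-1.2  1.1  1.8] open 0.004
shift/0.1 [ 0.239  0.001 -0.004] turn/pi [-0.0007 -0.0005 -0.0006] deg [-0.1 -0.1 -0.1]
```

>>> servo_tool([
  {"x": 0.06,"y": 0,"z": 0,"wx": 0,"wy": 0,"wz": 0,"hand": -1},
  {"x": 0.06,"y": 0,"z": 0,"wx": 0,"wy": 0,"wz": 0,"hand": -1},
])

```text
time_s: 14.0
tcp_pos: [0.5918, 0.0034, 0.0303]
tcp_rot: [-0.51, -0.488, 0.488, 0.512]
contact_force: [-2.2, -0.4, 1.2]
opening: 0.007
```

>>> servo_tool([
  {"x": 0.05,"y": 0,"z": 0,"wx": 0,"wy": 0,"wz": 0,"hand": -1},
])

```text
time_s: 14.12
tcp_pos: [0.5969, 0.0032, 0.0303]
tcp_rot: [-0.51, -0.488, 0.489, 0.512]
contact_force: [-1.4, -1.1, 1.5]
opening: 0.008
```

>>> servo_tool([
  {"x": 0.05,"y": 0,"z": 0,"wx": 0,"wy": 0,"wz": 0,"hand": -1},
])

```text
time_s: 14.25
tcp_pos: [0.599, 0.0029, 0.0301]
tcp_rot: [-0.509, -0.486, 0.49, 0.514]
contact_force: [-24.0, 8.0, 22.3]
opening: 0.007
```

```bash
python3 -c "
from h import *
cap('wrist','wrist17');cap('top','top17');crop('top17',200,150,340,255,5)
rep([.55,.007,.03],-.048)"
```

```text
t 14.35 p [0.5988 0.003  0.0301] jawaxis [-0.999  0.047  0.008] q [ 0.33  0.43 -0.38 -0.01 -0.77 -0.37] F [-13.4   2.3  11.7] open 0.003
shift/0.1 [-0.488  0.04  -0.001] turn/pi [-0.0003 -0.0027 -0.0003] deg [-0.1 -0.5 -0.1]
```

View pics/wrist17.png

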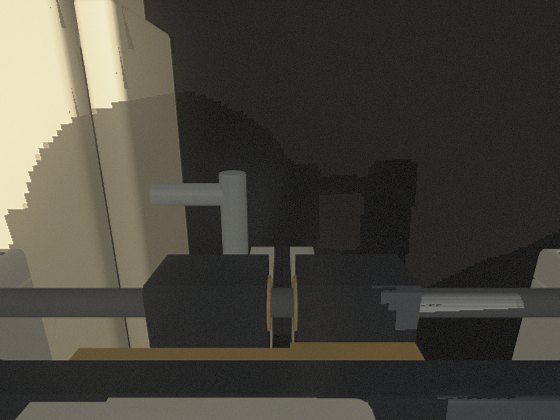

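View pics/top17_c200_150.png

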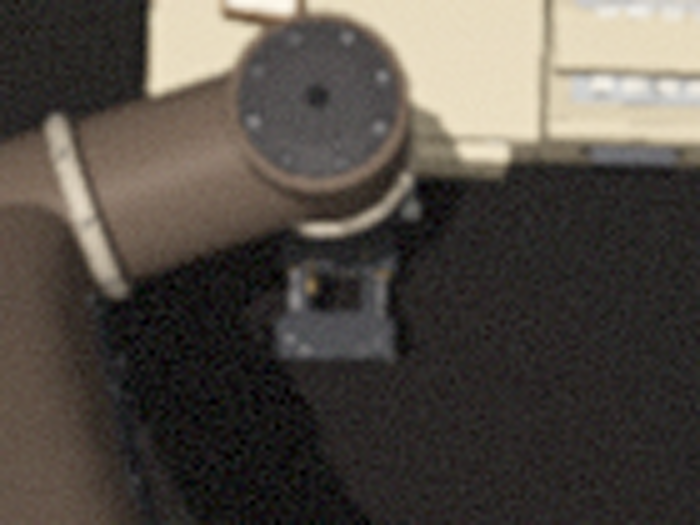

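```bash
python3 -c "
from h import *
c=np.load('pics/wrist17.npz'); print(ray(c,219,235,.05),ray(c,247,235,.05))
c=np.load('pics/top17.npz'); B=lambda X,Y,z: ray(c,200+(X+.5)/5-.5,150+(Y+.5)/5-.5,z)[:2].round(4)
print('face front top',B(490,178,.066),'deck',B(490,138,.074))"
```

```text
[ 0.62777926 -0.02131481  0.05      ] [ 0.61485273 -0.02067796  0.05      ]
face front top [ 0.6399 -0.1025] deck [ 0.6673 -0.1029]
```

The tool met a stiff, partly upward resistance while the face still looked about 13 mm open. The gripper body may be touching the deck or the white box on it. I'll back off and check.

>>> servo_tool([
  {"x": -0.2,"y": 0.01,"z": 0,"wx": 0,"wy": 0,"wz": 0,"hand": -1},
  {"x": -0.4,"y": 0.02,"z": 0,"wx": 0,"wy": 0,"wz": 0,"hand": -1},
  {"x": -0.4,"y": 0.02,"z": 0,"wx": 0,"wy": 0,"wz": 0,"hand": -1},
  {"x": -0.4,"y": 0.02,"z": 0,"wx": 0,"wy": 0,"wz": 0,"hand": -1},
  {"x": -0.2,"y": 0,"z": 0,"wx": 0,"wy": 0,"wz": 0,"hand": -1},
])

```text
time_s: 14.98
tcp_pos: [0.4393, 0.0117, 0.0309]
tcp_rot: [-0.51, -0.489, 0.488, 0.513]
contact_force: [-0.2, 1.0, 0.3]
opening: 0.004
```

```bash
python3 -c "
from h import *
cap('top','top18');crop('top18',200,110,340,215,5);cap('scene','scene18');crop('scene18',220,140,400,290,4)
rep([.48,.008,.03],-.048)"
```

```text
t 15.075 p [0.4391 0.0116 0.031 ] jawaxis [-0.999  0.046  0.002] q [ 0.47  0.21 -0.74 -0.01 -0.62 -0.52] F [ 0.5 -0.5  0.3] open 0.005
shift/0.1 [ 0.409 -0.036 -0.01 ] turn/pi [-0.0011 -0.0004 -0.0007] deg [-0.2 -0.1 -0.1]
```

View pics/top18_c200_110.png

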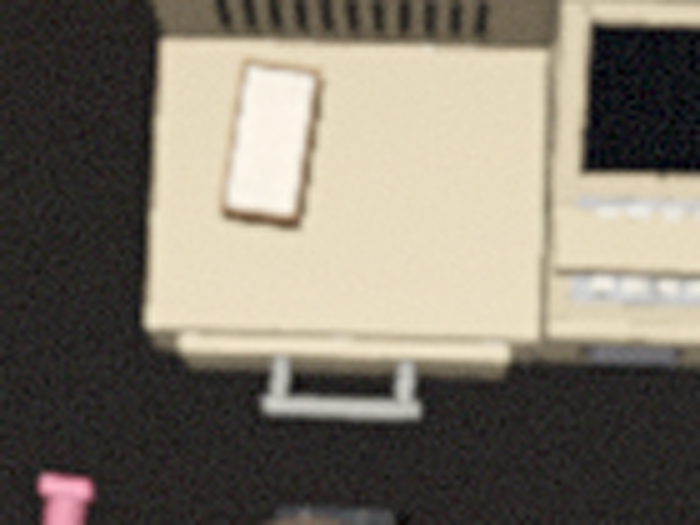

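View pics/scene18_c220_140.png

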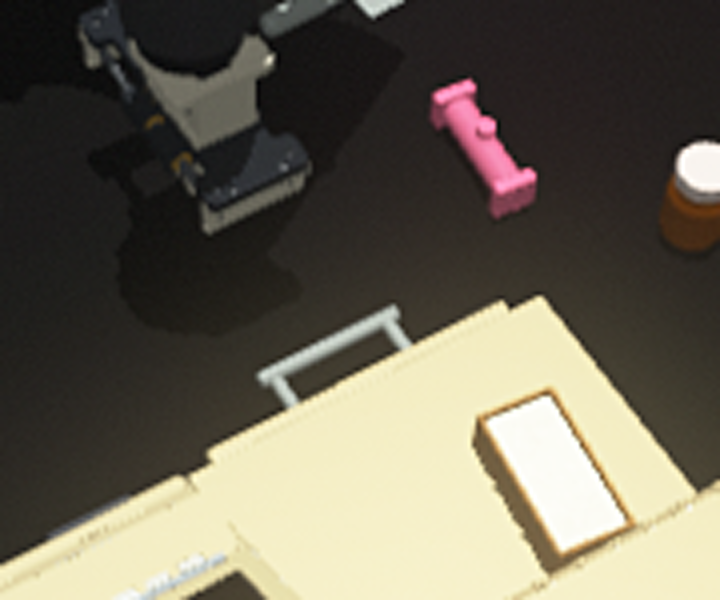

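```bash
python3 -c "
from h import *
c=np.load('pics/top18.npz'); B=lambda X,Y,z: ray(c,200+(X+.5)/5-.5,110+(Y+.5)/5-.5,z)[:2].round(4)
print('handle',B(264,405,.055),B(418,411,.055),'face top front',B(180,354,.066),B(506,364,.066),'back',B(180,333,.066),B(506,348,.066),'deck',B(145,328,.074),B(545,342,.074), 'box',B(225,215,.09))
s=np.load('pics/scene18.npz'); S=lambda X,Y,z: ray(s,220+(X+.5)/4-.5,140+(Y+.5)/4-.5,z)[:2].round(4)
print('scene handle',S(263,377,.056),S(395,313,.056))
s=np.load('pics/scene0.npz'); print('scene0 handle')
crop('scene0',220,140,400,290,4)
"
```

```text
handle [0.6254 0.0594] [ 0.619  -0.0509] face top front [0.6615 0.1184] [ 0.6499 -0.1142] back [0.6768 0.1183] [ 0.6615 -0.1145] deck [0.6792 0.1424] [ 0.6636 -0.1419] box [0.7564 0.0835]
scene handle [ 0.6199 -0.0498] [0.6272 0.0548]
scene0 handle
```

View pics/scene0_c220_140.png

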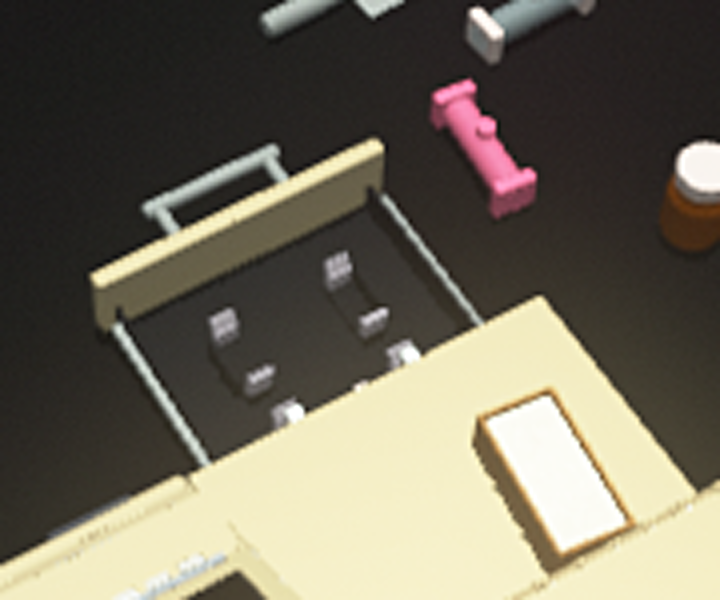

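>>> servo_tool([
  {"x": 0,"y": 0,"z": 0.1,"wx": 0,"wy": 0,"wz": 0,"hand": -1},
  {"x": 0,"y": 0,"z": 0,"wx": 0,"wy": 0,"wz": 0,"hand": -1},
  {"x": 0,"y": 0,"z": 0,"wx": 0,"wy": 0,"wz": 0,"hand": -1},
  {"x": 0,"y": 0,"z": 0,"wx": 0,"wy": 0,"wz": 0,"hand": -1},
])

```text
time_s: 15.58
tcp_pos: [0.4429, 0.0128, 0.0426]
tcp_rot: [-0.511, -0.49, 0.487, 0.512]
contact_force: [-0.1, 0.7, -0.4]
opening: 0.007
```

```bash
python3 -c "
from h import *
c=cap('top','top19'); crop('top19',245,165,295,200,14)
a=cv2.imread('pics/top18.png')[160:200,225:310].astype(int);b=cv2.imread('pics/top19.png')[160:200,225:310].astype(int);print('diff',abs(a-b).mean())
rep([.48,.008,.03],-.048)"
```

```text
diff 2.7101960784313723
t 15.625 p [0.4428 0.0128 0.0426] jawaxis [-0.999  0.045 -0.002] q [ 0.47  0.2  -0.72 -0.01 -0.65 -0.51] F [0.1 0.4 0.5] open 0.005
shift/0.1 [ 0.372 -0.048 -0.126] turn/pi [-0.0015  0.0007 -0.0008] deg [-0.3  0.1 -0.1]
```

View pics/top19.png

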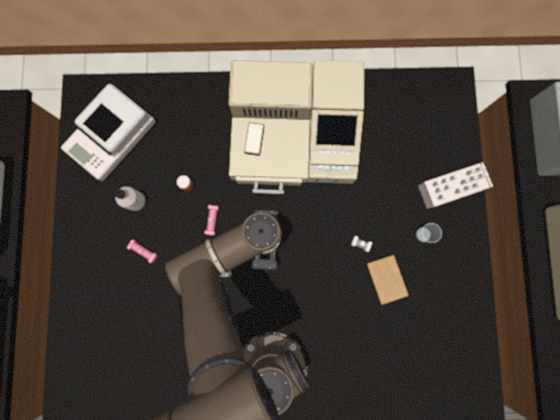

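The drawer is shut, with its handle at (268,188), and the visible bystanders are where they started. The tool touches nothing, so I'm handing in.

```bash
python3 -c "
from station import ticket
print(ticket.sign_off())"
```

```text
the job is handed in; nothing more can be done
None
```

The long cell is in the front lane with its neck up and the drawer is pushed home. I handed the job in at about 15.6 s; no verdict was reported.

**Placing:** I gripped the long cell by its tube and lowered it into the lane until the force reading showed it resting on the pads, then released it. A picture after release showed it between both saddles. Its neck was 83 mm from the reference cell's neck, against a nominal 85 mm, and within about 2 mm of the measured lane middle.

**Closing:** I pushed on the handle bar with shut fingers, mostly at about 0.12 m/s and slower at the end, until it met a stiff stop.

**Last checks:**
- **Drawer position:** The handle measured x = 0.622 m in the top camera and 0.6235 m in the scene camera. The expected home position was 0.622 m. The drawer did not move after I let go of it.
- **Bystanders:** The ones I could see had not moved. The spatula was hidden under the arm in the last picture, so I did not check it again.
- **Arm:** The tool stands clear, with force readings near zero.

**Disagreements and gaps:**
- **Face reading:** With the arm in the way, the drawer face first read about 13 mm open. The push also showed up to 24 N against the drawer and 22 N upward. The clear view after backing off contradicted the 13 mm, so I took it as a misread shadowed edge. I did not find the cause of the upward force.
- **Cell after closing:** The lane is hidden under the deck once the drawer is shut, so I could not see the cell again.

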